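Find the loose cover in the bench deck and push it open

ROBOT

A 7-joint arm with a two-finger parallel gripper is mounted at the origin on the work surface. World frame = base frame: x ahead of the robot, y to its left, z up, the work surface at z = 0. Lengths are in m, angles in rad, forces in N, time in s.
With the tool pointing down it reaches from about 0.425 to 0.825 m from the base axis. Payload 3.6 kg.
Tool frame: the origin (TCP) lies on the front face of the gripper's body, between the roots of the fingers; the fingertips stand 84 mm ahead of it and the grasp point (between the pads) lies 65 mm ahead of it; z points along the fingers, y is the direction in which the jaws open and shut (so a half turn about z gives the same grasp; the last joint's range is limited). The gripper opens to 93 mm and grips with 3 to 60 N. Pads are 15 mm wide; open, the fingers measure 128 mm over their backs; the gripper's body (75 mm by 188 mm) begins 65 mm behind the grasp point.
Start: joints at [1.167, 0.615, -0.013, 1.423, 0.008, 1.103, -0.04], TCP at [0.239, -0.604, 0.303] pointing down, gripper open.
Joint ranges: [-3.12, 3.12], [-0.3, 2.06], [-1.34, 1.32], [0.26, 2.42], [-1.36, 4.5], [0.01, 1.98], [-2.84, 2.84]. Speed limits (rad/s): [2.79, 2.79, 3.14, 3.14, 3.14, 3.14, 3.14].

INTERFACE

Orientations are given as a unit quaternion [x, y, z, w].
In Python, from cell import manip gives the robot as it stands.
- The arm moves only by the tool move_arm, never from a script. Its argument "commands" is a list of rows, each an object with "offset": the shift along the tool's x, y, z in m, a list of three; "roll": the turn about the tool's z in rad; "claw": the opening, from 0 (shut) to 1 (fully open). A call has exactly 5 rows; each row is the pose to reach, as a shift and turn from the pose measured when the call began, along the tool's axes at that moment; what a row does not reach only later rows make up. A row lasts 1/8 s, in which the tool goes at most 62.5 mm and 10.7 degrees, less where a joint would pass 70% of its speed; a pose out of reach is approached as far as the arm can. A call with a gripper value outside its range is refused whole. The fingers move at their own pace and stop on an object; "grip_force" is the grip in N (left out, the last holds). Time passes only in rows, so rows that repeat a pose let the fingers close, or fill a call up. It gives the time, the measured TCP pose, the force and the opening at its end, in the units of the state.
- manip.sense(): the state, without advancing time (a new reading comes with each control period).
- manip.snapshot(name): name is "scene" or "side" or "wrist"; returns a dict with "color" (420x560x3 uint8, red, green, blue), "range_z" (420x560 float32, m along the optical axis (not along the pixel's ray), 0 where there is no reading), "mtx" (3x3 intrinsics, pixels), "pose" (4x4, takes a point from camera to world coordinates). Camera axes: x right, y down, z forward; pixel columns grow to the right and rows downward; lengths in m; the calibration is good to about 2 mm. A picture is of the moment at which its call begins.
- manip.job_done(): hands the job in, once; it reports no verdict.
The state is a dict: "time": time; "joint_pos": joint angles; "dq": joint speeds; "tau": joint torques, N m; "ee_pos": TCP position; "orientation": TCP orientation; "force": force on the tool from outside, world axes, zero at the start; "wrist_torque": the same for the moment, N m; "gripper_width": finger opening in m.
Only numpy, scipy, OpenCV 4.12 (cv2) and the standard library are available. Lean on these libraries where they do the work, as an engineer would, in place of code of your own. Each camera call takes 0.05 s, during which the arm holds its last target. There are 200 camera calls.

TASK

One of the four identical plywood covers in the low bench deck is the hatch to the tool well; the others sit firm on packing. Press gently near an end of each cover until you find the one that rocks, then push that cover open with the fingertips until it stands nearly upright, and leave it standing. Pick nothing up, and leave the things lying around where they are.

Things in the scene. Friction and masses are not known exactly. Their poses are not given: they have to be found in the camera images.
- deck: fixed low hardwood box, the bench deck, 206 mm (x) by 482 mm (y), flat top 90 mm above the table. Its own x runs across the row of covers, away from the robot at yaw 0, its y along the row, z up. Origin on the table under the middle of the row of covers; the walls end at x = -84 mm (near rim, 22 mm wide, bare) and x = +122 mm (far rim, 60 mm wide, with small things standing on it); y = +-241 mm. Between covers 2 and 3 is a fixed rail 72 mm wide
- bay1 (a point): point on the deck's top surface at the middle of cover 1 (above its pivot), does not move with the cover; axes as the deck's. At deck y = 178 mm. The cover is a plain plywood panel 120 mm (deck x) by 80 mm (deck y) by 10 mm thick, flush with the deck, 2 mm gap all round; the well beneath is 82 mm deep below the deck top
- cover1 (a joint): turn of cover 1, rad, about a pivot along deck y at its middle, 5 mm below the deck top: 0 flush; positive = far end (+x) down, near end up; stops at +-1.4. A packed cover's ends give 2 to 3 mm, then are firm. The loose one turns under about 3 N at 45 mm from its middle and stays where left. Fingers hardly slide on it: a level push on its edge jams below 50 degrees, so follow the edge's arc
- bay2 (a point): point on the deck's top surface at the middle of cover 2 (above its pivot), does not move with the cover; axes as the deck's. At deck y = 78 mm. The cover is a plain plywood panel 120 mm (deck x) by 80 mm (deck y) by 10 mm thick, flush with the deck, 2 mm gap all round; the well beneath is 82 mm deep below the deck top
- cover2 (a joint): turn of cover 2, rad, about a pivot along deck y at its middle, 5 mm below the deck top: 0 flush; positive = far end (+x) down, near end up; stops at +-1.4. A packed cover's ends give 2 to 3 mm, then are firm. The loose one turns under about 3 N at 45 mm from its middle and stays where left. Fingers hardly slide on it: a level push on its edge jams below 50 degrees, so follow the edge's arc
- bay3 (a point): point on the deck's top surface at the middle of cover 3 (above its pivot), does not move with the cover; axes as the deck's. At deck y = -78 mm. The cover is a plain plywood panel 120 mm (deck x) by 80 mm (deck y) by 10 mm thick, flush with the deck, 2 mm gap all round; the well beneath is 82 mm deep below the deck top
- cover3 (a joint): turn of cover 3, rad, about a pivot along deck y at its middle, 5 mm below the deck top: 0 flush; positive = far end (+x) down, near end up; stops at +-1.4. A packed cover's ends give 2 to 3 mm, then are firm. The loose one turns under about 3 N at 45 mm from its middle and stays where left. Fingers hardly slide on it: a level push on its edge jams below 50 degrees, so follow the edge's arc
- bay4 (a point): point on the deck's top surface at the middle of cover 4 (above its pivot), does not move with the cover; axes as the deck's. At deck y = -178 mm. The cover is a plain plywood panel 120 mm (deck x) by 80 mm (deck y) by 10 mm thick, flush with the deck, 2 mm gap all round; the well beneath is 82 mm deep below the deck top
- cover4 (a joint): turn of cover 4, rad, about a pivot along deck y at its middle, 5 mm below the deck top: 0 flush; positive = far end (+x) down, near end up; stops at +-1.4. A packed cover's ends give 2 to 3 mm, then are firm. The loose one turns under about 3 N at 45 mm from its middle and stays where left. Fingers hardly slide on it: a level push on its edge jams below 50 degrees, so follow the edge's arc
- setblock_mid (a point): light wooden block 45 x 35 x 28 mm on the rail between covers 2 and 3; point at its middle; to be left alone
- pencil_mid (a point): flat yellow carpenter's pencil, 130 mm long, 8 mm high, lying along the far rim behind covers 1 and 2; point at its middle; to be left alone
- weight_mid (a point): small brass weight, 34 mm across, 30 mm high, on the far rim behind covers 3 and 4; point at its middle; to be left alone
- cup_mid (a point): white cup, 76 mm across, 85 mm high, on the table left of the deck; point at its middle; to be left alone
- glue_mid (a point): yellow glue bottle, 56 mm across, 150 mm high, on the table left of the deck, farther from the robot than the cup; point at its middle; to be left alone
- hammer_mid (a point): hammer lying on the table right of the deck; point at its middle; to be left alone
- driver_mid (a point): screwdriver lying on the table between the deck and the hammer; point at its middle; to be left alone

How it is judged:
By the outcome, as a careful person would: the job done as asked, in the order asked, and still so for the second after the job is handed in, with the robot touching nothing.
It also fails if it takes over 58 s, if anything falls off the work surface, if the arm or the gripper's body presses on something with over 40 N, if the wrist force passes 120 N, or if a joint passes its speed limit or range.

## Working session

There is one attempt and no reset: what is moved stays moved. The work goes in short steps, Python scripts to look and compute and a tool call to move; the robot and the scene stay as the last step left them, time stands still between calls to the robot, and variables do not carry over. Pictures are saved under pics/ and viewed, about 8 in all and at most 12, crops included, and the job is handed in when it is done.

Besides the shell and the picture viewer there is one more tool, called after "Call:" by a JSON object that holds its "method" and its "body". move_arm: Moves the arm, as the interface text tells. Its arguments: {"type":"object","properties":{"commands":{"type":"array","items":{"type":"object","properties":{"offset":{"type":"array","items":{"type":"number"}},"roll":{"type":"number"},"claw":{"type":"number"}}}},"grip_force":{"type":"number"}},"required":["commands"]}

```bash
mkdir -p pics; ls
python3 - <<'E'
from cell import manip
import cv2,numpy as np
s=manip.sense()
for k in ['time','ee_pos','orientation','force','gripper_width']: print(k,s[k])
for n in ['scene','side']:
    d=manip.snapshot(n); cv2.imwrite(f'pics/{n}0.png',d['color'][:,:,::-1]); np.savez(f'pics/{n}0.npz',**d)
    print(n,d['pose'].round(3).tolist(),d['mtx'].round(1).tolist())
E
```

```text
pics
time 0.0
ee_pos [ 0.2389489  -0.6038686   0.30159605]
orientation [ 9.82300205e-01  1.87309132e-01 -2.66976041e-04 -1.23512684e-03]
force [0.66881822 0.53943704 0.49448981]
gripper_width 0.09334835116940084
scene [[-0.832, 0.422, -0.361, 0.933], [0.555, 0.613, -0.562, 0.559], [-0.016, -0.667, -0.745, 0.858], [0.0, 0.0, 0.0, 1.0]] [[391.7, 0.0, 280.6], [0.0, 391.7, 206.9], [0.0, 0.0, 1.0]]
side [[-0.82, -0.301, 0.487, -0.106], [-0.573, 0.431, -0.697, 0.942], [-0.0, -0.85, -0.526, 0.809], [0.0, 0.0, 0.0, 1.0]] [[502.1, 0.0, 277.5], [0.0, 502.1, 214.6], [0.0, 0.0, 1.0]]
```

View pics/scene0.png

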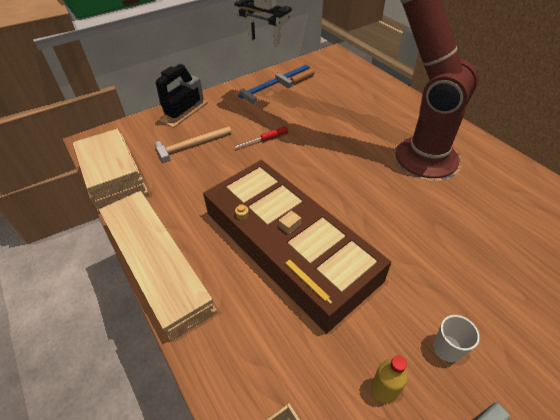

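View pics/side0.png

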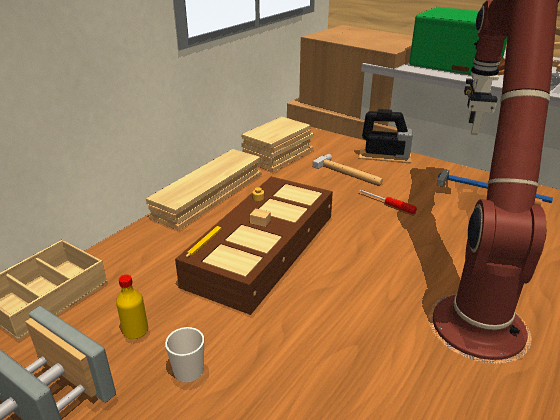

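The scene view shows the covers at about (252,184), (275,204), (316,240) and (347,266), which are covers 4 to 1. The block is at (290,222), the weight at (241,211) and the pencil at (308,281). The side view agrees.

```bash
cat > h.py <<'E'
import numpy as np,cv2
def cloud(d):
    v,u=np.mgrid[:420,:560]; K=d['mtx']; z=d['range_z']
    P=np.stack([(u-K[0,2])/K[0,0]*z,(v-K[1,2])/K[1,1]*z,z],-1)
    return P@d['pose'][:3,:3].T+d['pose'][:3,3]
def plane(d,uv,h):
    K=d['mtx']; r=np.c_[(uv-K[[0,1],[2,2]])/K[0,0],np.ones(len(uv))]@d['pose'][:3,:3].T
    t=d['pose'][:3,3]; return t+r*((h-t[2])/r[:,2])[:,None]
E
python3 - <<'E'
from h import *
for n in ['scene','side']:
    d=dict(np.load(f'pics/{n}0.npz')); W=cloud(d); c=d['color'].astype(int)
    m=(abs(W[...,2]-.09)<.012)&(c[...,0]>150)&(c[...,1]>120)&(c[...,2]>70)&(W[...,0]>.3)&(W[...,0]<.85)
    k,l,st,ce=cv2.connectedComponentsWithStats(m.astype(np.uint8))
    C=[]
    for i in range(1,k):
        if st[i,4]<300: continue
        ct=cv2.findContours((l==i).astype(np.uint8),0,2)[0][0][:,0].astype(float)
        p=plane(d,ct,.09)[:,:2]
        r=cv2.minAreaRect((p*1000).astype(np.float32)); print(n,ce[i].round(),st[i,4],r,np.median(W[l==i][:,2]).round(4))
E
```

```text
scene [251. 184.] 891 ((579.4937744140625, -137.78610229492188), (120.49689483642578, 81.1672592163086), 7.151403427124023) 0.0914
scene [275. 204.] 1022 ((566.8822631835938, -38.944278717041016), (120.54135131835938, 80.43987274169922), 7.153439998626709) 0.0913
scene [316. 239.] 1294 ((547.2009887695312, 116.07664489746094), (120.66874694824219, 80.65847778320312), 7.139082908630371) 0.0915
scene [346. 265.] 1529 ((534.8533935546875, 215.3031463623047), (120.51446533203125, 80.44041442871094), 7.156907558441162) 0.0914
side [298. 194.] 564 ((578.3219604492188, -138.27584838867188), (120.37945556640625, 81.02051544189453), 6.922754287719727) 0.0915
side [283. 210.] 610 ((566.1702880859375, -39.309654235839844), (121.02335357666016, 80.98619079589844), 6.623960018157959) 0.0912
side [253. 238.] 863 ((546.0507202148438, 116.07421875), (120.58908081054688, 81.09003448486328), 7.0712480545043945) 0.091
side [232. 260.] 1028 ((533.3334350585938, 215.5834197998047), (120.49152374267578, 81.28353881835938), 7.099613189697266) 0.0909
```

The deck yaw is about 7.1 deg, and both views agree on the cover middles to about 1 mm. I'll press each far end with shut fingers, starting with cover 4.

```bash
cat >> h.py <<'E'
from scipy.spatial.transform import Rotation as R
YAW=np.radians(7.1); C={4:(.579,-.138),3:(.5665,-.039),2:(.5466,.116),1:(.534,.2155)}
ex=np.array([np.cos(YAW),np.sin(YAW)]); ey=np.array([-ex[1],ex[0]])
def to(n,x,y,h):
    "offset for fingertip at deck x,y from cover n's middle, h above deck top (m)"
    from cell import manip
    s=manip.sense(); p=np.array(s['ee_pos']); r=R.from_quat(s['orientation'])
    t=np.r_[np.array(C[n])+x*ex+y*ey,.09+h+.084]
    o=r.as_matrix(); a=np.arctan2(o[1,0],o[0,0])
    q=p[:2]-C[n]
    print('now deck x,y,h mm',(1e3*np.r_[q@ex,q@ey,p[2]-.174]).round(1),'offset',(o.T@(t-p)).round(4),'roll',round(a-YAW,3),'tilt',o[:,2].round(3),'F',np.round(s['force'],1),'t',round(s['time'],2))
E
python3 -c "
from h import *
to(4,.046,0,.045)"
```

```text
now deck x,y,h mm [-395.  -420.3  127.7] offset [ 0.5321 -0.2964  0.0834] roll 0.253 tilt [-0.001  0.002 -1.   ] F [ 0.1 -0.6 -0.2] t 0.1
```

Call:
{"method": "move_arm", "body": {"commands": [{"offset":[0.053,-0.03,0.0],"roll":0.05,"claw":0},{"offset":[0.107,-0.06,0.0],"roll":0.1,"claw":0},{"offset":[0.16,-0.089,0.0],"roll":0.15,"claw":0},{"offset":[0.213,-0.119,0.0],"roll":0.2,"claw":0},{"offset":[0.266,-0.148,0.0],"roll":0.253,"claw":0}], "grip_force": 10}}

```text
time: 0.72
ee_pos: [0.4327, -0.3666, 0.3018]
orientation: [0.998, 0.061, -0.001, -0.001]
force: [1.5, -0.2, -0.8]
gripper_width: 0.0477
```

```bash
python3 -c "
from h import *
to(4,.046,0,.045)"
```

```text
now deck x,y,h mm [-173.4 -208.8  127.8] offset [ 0.2191 -0.209   0.0831] roll -0.002 tilt [-0.001  0.003 -1.   ] F [ 1.5 -0.2 -0.8] t 0.72
```

Call:
{"method": "move_arm", "body": {"commands": [{"offset":[0.044,-0.042,0.0],"roll":0,"claw":0},{"offset":[0.088,-0.084,0.0],"roll":0,"claw":0},{"offset":[0.132,-0.125,0.01],"roll":0,"claw":0},{"offset":[0.176,-0.167,0.04],"roll":0,"claw":0},{"offset":[0.219,-0.209,0.083],"roll":0,"claw":0}]}}

```text
time: 1.35
ee_pos: [0.6176, -0.1411, 0.2283]
orientation: [0.998, 0.061, 0.0, -0.001]
force: [-0.0, -0.1, 0.7]
gripper_width: 0.0012
```

```bash
python3 -c "
from h import *
to(4,.046,0,.005)"
```

```text
now deck x,y,h mm [37.9 -7.8 54.3] offset [ 0.0081 -0.0077  0.0493] roll -0.001 tilt [ 0.001  0.002 -1.   ] F [-0.  -0.1  0.7] t 1.35
```

Call:
{"method": "move_arm", "body": {"commands": [{"offset":[0.008,-0.008,0.015],"roll":0,"claw":0},{"offset":[0.008,-0.008,0.03],"roll":0,"claw":0},{"offset":[0.008,-0.008,0.042],"roll":0,"claw":0},{"offset":[0.008,-0.008,0.048],"roll":0,"claw":0},{"offset":[0.008,-0.008,0.049],"roll":0,"claw":0}]}}

```text
time: 1.98
ee_pos: [0.6241, -0.1334, 0.1795]
orientation: [0.998, 0.06, 0.0, -0.001]
force: [0.4, -0.2, -0.3]
gripper_width: 0.0007
```

```bash
python3 -c "
from h import *
to(4,.046,0,-.005)"
```

```text
now deck x,y,h mm [45.3 -1.   5.5] offset [ 0.0007 -0.001   0.0105] roll -0.003 tilt [ 0.001  0.002 -1.   ] F [ 0.4 -0.2 -0.3] t 1.98
```

Call:
{"method": "move_arm", "body": {"commands": [{"offset":[0,0,0.004],"roll":0,"claw":0},{"offset":[0,0,0.006],"roll":0,"claw":0},{"offset":[0,0,0.008],"roll":0,"claw":0},{"offset":[0,0,0.0095],"roll":0,"claw":0},{"offset":[0,0,0.0105],"roll":0,"claw":0}]}}

```text
time: 2.6
ee_pos: [0.6243, -0.134, 0.1731]
orientation: [0.998, 0.06, 0.001, -0.0]
force: [-5.8, 0.6, 21.6]
gripper_width: 0.0008
```

```bash
python3 -c "
from h import *
to(4,.046,0,-.005)"
```

```text
now deck x,y,h mm [45.4 -1.6 -0.9] offset [ 0.0006 -0.0016  0.0041] roll -0.003 tilt [ 0.002  0.001 -1.   ] F [-5.8  0.6 21.6] t 2.6
```

21.6 N with only about 1 mm of travel means cover 4 is packed. I'll move on to cover 3.

Call:
{"method": "move_arm", "body": {"commands": [{"offset":[0,0,-0.02],"roll":0,"claw":0},{"offset":[0,-0.04,-0.02],"roll":0,"claw":0},{"offset":[0,-0.08,-0.02],"roll":0,"claw":0},{"offset":[0,-0.101,-0.015],"roll":0,"claw":0},{"offset":[0,-0.101,-0.007],"roll":0,"claw":0}]}}

```text
time: 3.22
ee_pos: [0.6123, -0.0319, 0.1799]
orientation: [0.998, 0.062, 0.001, -0.001]
force: [0.2, -1.2, -0.7]
gripper_width: 0.0002
```

```bash
python3 -c "
from h import *
to(3,.046,0,-.005)"
```

```text
now deck x,y,h mm [46.3  1.4  5.9] offset [-0.0003  0.0014  0.0109] roll -0.0 tilt [ 0.003  0.001 -1.   ] F [ 0.2 -1.2 -0.7] t 3.23
```

Call:
{"method": "move_arm", "body": {"commands": [{"offset":[0,0,0.004],"roll":0,"claw":0},{"offset":[0,0,0.006],"roll":0,"claw":0},{"offset":[0,0,0.008],"roll":0,"claw":0},{"offset":[0,0,0.0095],"roll":0,"claw":0},{"offset":[0,0,0.011],"roll":0,"claw":0}]}}

```text
time: 3.85
ee_pos: [0.6122, -0.0343, 0.1731]
orientation: [0.998, 0.061, 0.001, 0.0]
force: [-8.6, -1.0, 27.6]
gripper_width: 0.0004
```

```bash
python3 -c "
from h import *
to(3,.046,0,-.005)"
```

```text
now deck x,y,h mm [45.9 -1.  -0.9] offset [ 0.0001 -0.001   0.0041] roll -0.003 tilt [ 0.003 -0.    -1.   ] F [-8.6 -1.  27.6] t 3.85
```

Cover 3 is firm too (27.6 N). I'll lift over the block to cover 2.

Call:
{"method": "move_arm", "body": {"commands": [{"offset":[0,0,-0.055],"roll":0,"claw":0},{"offset":[0,0,-0.06],"roll":0,"claw":0},{"offset":[0,-0.05,-0.06],"roll":0,"claw":0},{"offset":[0,-0.105,-0.06],"roll":0,"claw":0},{"offset":[0,-0.156,-0.06],"roll":0,"claw":0}]}}

```text
time: 4.47
ee_pos: [0.5928, 0.1216, 0.2321]
orientation: [0.998, 0.06, 0.001, 0.0]
force: [0.4, -0.5, 0.6]
gripper_width: 0.0004
```

```bash
python3 -c "
from h import *
to(2,.046,0,.005)"
```

```text
now deck x,y,h mm [46.5 -0.2 58.1] offset [-0.0007 -0.0002  0.0531] roll -0.004 tilt [ 0.002 -0.    -1.   ] F [ 0.4 -0.5  0.6] t 4.47
```

Call:
{"method": "move_arm", "body": {"commands": [{"offset":[0,0,0.02],"roll":0,"claw":0},{"offset":[0,0,0.04],"roll":0,"claw":0},{"offset":[0,0,0.05],"roll":0,"claw":0},{"offset":[0,0,0.053],"roll":0,"claw":0},{"offset":[0,0,0.053],"roll":0,"claw":0}]}}

```text
time: 5.1
ee_pos: [0.5933, 0.1213, 0.1793]
orientation: [0.998, 0.06, 0.001, 0.0]
force: [-0.1, 0.1, 0.1]
gripper_width: 0.0005
```

Call:
{"method": "move_arm", "body": {"commands": [{"offset":[0,0,0.004],"roll":0,"claw":0},{"offset":[0,0,0.006],"roll":0,"claw":0},{"offset":[0,0,0.008],"roll":0,"claw":0},{"offset":[0,0,0.009],"roll":0,"claw":0},{"offset":[0,0,0.01],"roll":0,"claw":0}]}}

```text
time: 5.72
ee_pos: [0.5937, 0.1211, 0.1731]
orientation: [0.998, 0.06, 0.002, 0.0]
force: [-6.0, -1.7, 21.4]
gripper_width: 0.0004
```

```bash
python3 -c "
from h import *
to(2,.046,0,-.005)"
```

```text
now deck x,y,h mm [47.4 -0.7 -0.9] offset [-0.0014 -0.0007  0.0041] roll -0.005 tilt [ 0.005  0.    -1.   ] F [-6.  -1.7 21.4] t 5.72
```

Cover 2 is firm, so cover 1 is left; I'll check it with a press too.

Call:
{"method": "move_arm", "body": {"commands": [{"offset":[0,0,-0.02],"roll":0,"claw":0},{"offset":[0,-0.04,-0.02],"roll":0,"claw":0},{"offset":[-0.001,-0.08,-0.02],"roll":0,"claw":0},{"offset":[-0.002,-0.1,-0.015],"roll":0,"claw":0},{"offset":[-0.002,-0.1,-0.007],"roll":0,"claw":0}]}}

```text
time: 6.35
ee_pos: [0.5793, 0.2217, 0.1795]
orientation: [0.998, 0.061, 0.002, -0.0]
force: [0.2, 0.5, -0.0]
gripper_width: 0.0004
```

Call:
{"method": "move_arm", "body": {"commands": [{"offset":[0,0,0.004],"roll":0,"claw":0},{"offset":[0,0,0.006],"roll":0,"claw":0},{"offset":[0,0,0.008],"roll":0,"claw":0},{"offset":[0,0,0.0095],"roll":0,"claw":0},{"offset":[0,0,0.0105],"roll":0,"claw":0}]}}

```text
time: 6.98
ee_pos: [0.58, 0.221, 0.1693]
orientation: [0.998, 0.061, 0.003, 0.0]
force: [0.3, -1.9, 3.0]
gripper_width: 0.0007
```

```bash
python3 -c "
from h import *
to(1,.046,0,-.005)"
```

```text
now deck x,y,h mm [46.3 -0.2 -4.7] offset [-0.0003 -0.0002  0.0003] roll -0.002 tilt [ 0.006  0.    -1.   ] F [ 0.3 -1.9  3. ] t 6.97
```

Cover 1 rocks: 3.0 N at full travel. Next I'll follow the arc down.

Call:
{"method": "move_arm", "body": {"commands": [{"offset":[-0.0003,0,0.005],"roll":0,"claw":0},{"offset":[-0.001,0,0.009],"roll":0,"claw":0},{"offset":[-0.002,0,0.0125],"roll":0,"claw":0},{"offset":[-0.003,0,0.0155],"roll":0,"claw":0},{"offset":[-0.0045,0,0.0185],"roll":0,"claw":0}]}}

```text
time: 7.6
ee_pos: [0.5758, 0.2209, 0.1507]
orientation: [0.998, 0.061, 0.003, -0.0]
force: [0.1, -0.1, 4.3]
gripper_width: 0.0005
```

Run:
```python
from h import *
to(1,.031,0,-.0345)
from cell import manip
d=manip.snapshot('side'); cv2.imwrite('pics/s1.png',cv2.resize(d['color'][150:330,130:370,::-1],None,fx=3,fy=3))
```

```text
now deck x,y,h mm [ 42.1   0.2 -23.3] offset [-0.0112  0.0002  0.0112] roll -0.002 tilt [ 0.007  0.001 -1.   ] F [ 0.1 -0.1  4.3] t 7.6
```

View pics/s1.png

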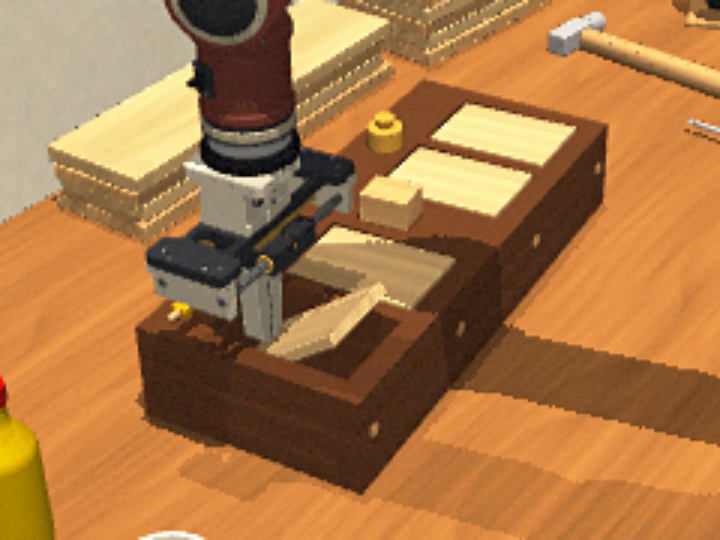

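The picture shows cover 1 tilted about 35 deg with its near end up (crop pixel (380,290)). The other covers and the small things are unmoved. I'll carry on along the arc.

Call:
{"method": "move_arm", "body": {"commands": [{"offset":[-0.002,0,0.003],"roll":0,"claw":0},{"offset":[-0.004,0,0.006],"roll":0,"claw":0},{"offset":[-0.006,0,0.0085],"roll":0,"claw":0},{"offset":[-0.0085,0,0.011],"roll":0,"claw":0},{"offset":[-0.011,0,0.013],"roll":0,"claw":0}]}}

```text
time: 8.28
ee_pos: [0.5649, 0.2198, 0.1373]
orientation: [0.998, 0.061, 0.004, -0.0]
force: [2.5, -0.9, 3.3]
gripper_width: 0.0004
```

Run:
```python
from h import *
to(1,.031,0,-.0345)
```

```text
now deck x,y,h mm [ 31.2   0.4 -36.7] offset [-0.0001  0.0004 -0.0022] roll -0.002 tilt [ 0.007  0.001 -1.   ] F [ 2.5 -0.9  3.3] t 8.28
```

About 60 deg. Next I'll back out, go over the raised edge, and push it on from the near side.

Call:
{"method": "move_arm", "body": {"commands": [{"offset":[0.007,0,-0.003],"roll":0,"claw":0},{"offset":[0.009,0,-0.03],"roll":0,"claw":0},{"offset":[0.009,0,-0.07],"roll":0,"claw":0},{"offset":[0.009,0,-0.11],"roll":0,"claw":0},{"offset":[0.009,0,-0.12],"roll":0,"claw":0}]}}

```text
time: 8.9
ee_pos: [0.5735, 0.2213, 0.2595]
orientation: [0.998, 0.061, 0.005, -0.001]
force: [0.0, -0.6, -0.4]
gripper_width: 0.0004
```

Call:
{"method": "move_arm", "body": {"commands": [{"offset":[-0.03,0,0],"roll":0,"claw":0},{"offset":[-0.06,0,0],"roll":0,"claw":0},{"offset":[-0.09,0,0],"roll":0,"claw":0},{"offset":[-0.11,0,0],"roll":0,"claw":0},{"offset":[-0.11,0,0],"roll":0,"claw":0}]}}

```text
time: 9.52
ee_pos: [0.4625, 0.2079, 0.2572]
orientation: [0.998, 0.062, 0.003, -0.001]
force: [0.6, 1.1, -0.2]
gripper_width: 0.0004
```

```bash
cat > ang.py <<'E'
from h import *
from cell import manip
import sys
to(1,-.06,0,.03)
d=manip.snapshot('side'); W=cloud(d); c=d['color'].astype(int)
q=W[...,:2]-C[1]; X=q@ex; Y=q@ey; Z=W[...,2]-.09
m=(abs(Y)<.045)&(abs(X)<.062)&(Z>.006)&(Z<.065)&(c[...,0]>c[...,2]+25)
print(m.sum())
for y0 in (-.035,-.015,.005,.025):
    k=m&(Y>y0)&(Y<y0+.015)
    if k.sum()>10: print(np.polyfit(Z[k],X[k],1),'top z',Z[k].max().round(4),'x@top',X[k][Z[k].argmax()].round(4))
cv2.imwrite(sys.argv[1],cv2.resize(d['color'][150:330,130:370,::-1],None,fx=3,fy=3))
E
python3 ang.py pics/s2.png
```

```text
now deck x,y,h mm [-71.9   1.3  83.2] offset [0.0116 0.0013 0.0533] roll -0.0 tilt [ 0.006  0.002 -1.   ] F [ 0.6  1.1 -0.2] t 9.53
246
[-0.32216153 -0.01283984] top z 0.0523 x@top -0.0252
[-0.34137178 -0.01201393] top z 0.0508 x@top -0.0242
[-0.35384129 -0.01167873] top z 0.0519 x@top -0.0274
[-0.49932122 -0.00425435] top z 0.0531 x@top -0.0305
```

View pics/s2.png

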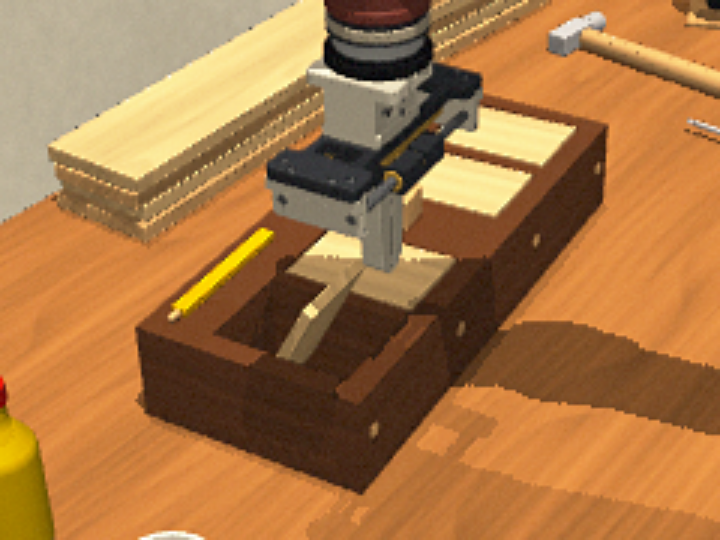

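The picture shows cover 1 standing at about 62–65 deg (top edge near crop pixel (335,285)), with the fingers clear on the near side. I'll lower them beside it and push.

Call:
{"method": "move_arm", "body": {"commands": [{"offset":[0.005,0,0.02],"roll":0,"claw":0},{"offset":[0.011,0.001,0.04],"roll":0,"claw":0},{"offset":[0.011,0.001,0.054],"roll":0,"claw":0},{"offset":[0.011,0.001,0.058],"roll":0,"claw":0},{"offset":[0.013,0.001,0.058],"roll":0,"claw":0}]}}

```text
time: 10.2
ee_pos: [0.4775, 0.2088, 0.1996]
orientation: [0.998, 0.061, 0.004, -0.001]
force: [0.5, -0.0, 0.7]
gripper_width: 0.0002
```

Run:
```python
from h import *
to(1,-.040,0,.025)
```

```text
now deck x,y,h mm [-56.9   0.3  25.6] offset [0.0169 0.0003 0.0007] roll -0.001 tilt [ 0.008  0.002 -1.   ] F [ 0.5 -0.   0.7] t 10.2
```

Call:
{"method": "move_arm", "body": {"commands": [{"offset":[0.01,0,0],"roll":0,"claw":0},{"offset":[0.016,0,0],"roll":0,"claw":0},{"offset":[0.02,0,-0.002],"roll":0,"claw":0},{"offset":[0.024,0,-0.0045],"roll":0,"claw":0},{"offset":[0.027,0,-0.006],"roll":0,"claw":0}]}}

```text
time: 10.82
ee_pos: [0.5044, 0.2122, 0.2057]
orientation: [0.998, 0.061, 0.004, -0.001]
force: [-1.8, -0.4, -2.2]
gripper_width: 0.0007
```

Run:
```python
from h import *
to(1,-.023,0,.032)
```

```text
now deck x,y,h mm [-29.8   0.4  31.7] offset [ 0.0068  0.0004 -0.0002] roll -0.001 tilt [ 0.008  0.002 -1.   ] F [-1.8 -0.4 -2.2] t 10.82
```

Call:
{"method": "move_arm", "body": {"commands": [{"offset":[0.002,0,-0.0006],"roll":0,"claw":0},{"offset":[0.004,0,-0.001],"roll":0,"claw":0},{"offset":[0.006,0,-0.0015],"roll":0,"claw":0},{"offset":[0.007,0,-0.0017],"roll":0,"claw":0},{"offset":[0.007,0,-0.0017],"roll":0,"claw":0}]}}

```text
time: 11.45
ee_pos: [0.5101, 0.213, 0.2073]
orientation: [0.998, 0.062, 0.002, -0.001]
force: [-6.0, -1.1, 2.8]
gripper_width: 0.0001
```

Run:
```python
from h import *
to(1,-.07,0,.033)
```

```text
now deck x,y,h mm [-24.    0.4  33.3] offset [-0.046   0.0005  0.0001] roll -0.001 tilt [ 0.005  0.002 -1.   ] F [-6.  -1.1  2.8] t 11.45
```

The force rose to 6 N, so it is at or near the stop. I'll withdraw and check.

Call:
{"method": "move_arm", "body": {"commands": [{"offset":[-0.01,0,0],"roll":0,"claw":0},{"offset":[-0.03,0,0],"roll":0,"claw":0},{"offset":[-0.05,0,0],"roll":0,"claw":0},{"offset":[-0.055,0,-0.05],"roll":0,"claw":0},{"offset":[-0.055,0,-0.1],"roll":0,"claw":0}]}}

```text
time: 12.08
ee_pos: [0.4552, 0.2058, 0.3083]
orientation: [0.998, 0.062, 0.003, -0.001]
force: [1.0, 0.1, 1.1]
gripper_width: 0.0005
```

Call:
{"method": "move_arm", "body": {"commands": [{"offset":[0,0,-0.02],"roll":0,"claw":0},{"offset":[0,0,-0.02],"roll":0,"claw":0},{"offset":[0,0,-0.02],"roll":0,"claw":0},{"offset":[0,0,-0.02],"roll":0,"claw":0},{"offset":[0,0,-0.02],"roll":0,"claw":0}]}}

```text
time: 12.7
ee_pos: [0.4548, 0.2057, 0.3273]
orientation: [0.998, 0.062, 0.003, -0.0]
force: [0.2, -1.0, 0.7]
gripper_width: 0.0006
```

```bash
python3 ang.py pics/s3.png
python3 - <<'E'
from cell import manip
import cv2
cv2.imwrite('pics/c3.png',manip.snapshot('scene')['color'][:,:,::-1])
E
```

```text
now deck x,y,h mm [-7.980e+01  1.000e-01  1.533e+02] offset [1.910e-02 1.000e-04 1.234e-01] roll -0.001 tilt [ 0.005  0.001 -1.   ] F [ 0.2 -1.   0.7] t 12.7
392
[-0.08135091 -0.00795483] top z 0.0568 x@top -0.0074
[-0.09885069 -0.00770261] top z 0.0575 x@top -0.0109
[-0.09557758 -0.00773306] top z 0.0572 x@top -0.0173
[-0.14994796 -0.00444433] top z 0.0584 x@top -0.0144
```

View pics/s3.png

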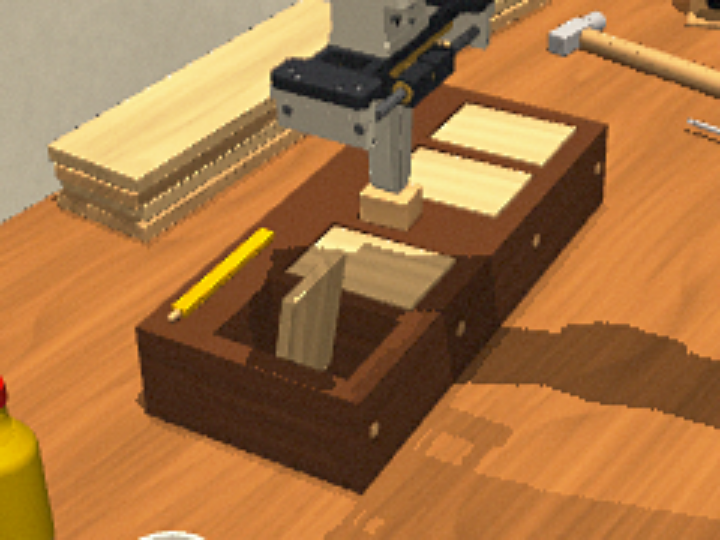

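View pics/c3.png

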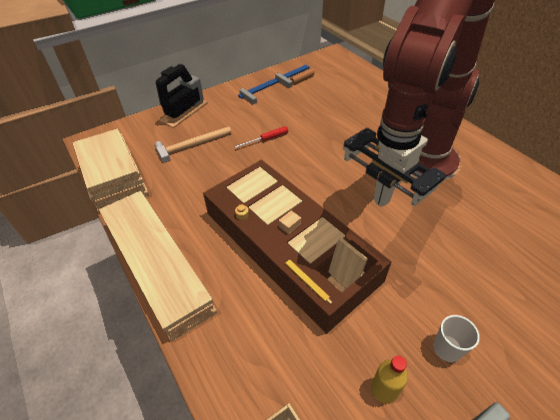

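Cover 1 stands nearly upright, about 80 deg going by the slope of roughly 0.1–0.15 (scene pixel (347,265)). The block, weight, pencil, cup, glue, hammer and screwdriver are at their first pixels, and the arm is clear.

```bash
python3 -c "
from cell import manip
print(manip.job_done())"
```

```text
the job is handed in; nothing more can be done
None
```

The hatch is cover 1. It is open, standing nearly upright, and the job is handed in at about 12.7 s on the robot's clock.

- **Finding it:** I pressed the far end of covers 4, 3, 2 and 1 in turn. Covers 4, 3 and 2 held firm at about 21–28 N. Cover 1 gave way at about 3 N.
- **Opening it:** I pressed cover 1's far end down along its arc to about 60°. Then I pushed the raised near edge on from the robot side until the force rose to 6 N, at or near the stop.
- **Last checks:** Depth data put cover 1 at roughly 80–85°, and its stop is at 80°, so it rests at or just short of the stop. One of the four depth strips read slightly lower, about 81°. The pictures showed no change in the other covers or the things lying around, and the gripper was clear of everything with the force near zero. No check failed.

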